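Tip the instrument case onto its feet and press its catch home

TASK

The blue instrument case has been left standing on its end on the bench mat with its catch popped out. Push it over with the fingertips so that it lies on its four rubber feet on the mat with the lid upward, and then, once it lies still, press the catch on the lid fully home. Only push and press the case, do not lift or carry it, and leave the mug, the mouse and the small case where they are.

Things in the scene. Friction and masses are not known exactly. Their poses are not given: they have to be found in the camera images.
- mat: Thin light grey bench mat fixed on the black bench, 400 (its x) x 460 (its y) x 4 mm thick; origin at the centre of its underside, on the bench; z up. The case stands on it.
- case: Blue case with aluminium edging, about 0.45 kg, standing on its end: 58 mm thick (its x, -29 to 29), 100 wide (y), 135 tall (z, 0 to 135). Origin: centre of the end it stands on. Its +x face is the underside, with four rubber feet, 16 mm across, 6 mm proud; its -x face is the lid, with the catch. It must fall towards its own +x, which ends straight down. Black handle at the top end, z 135 to 155.
- case_mid (a point): Middle of the case's body, 67.5 mm along its z, 29 mm under the lid's face; axes as the case. Pushed slowly on the lid near the top, above the catch, the case tips about its lower edge without sliding, passes its balance at about 23 degrees and falls the rest by itself. Lying on its feet on the mat, its lid is 68 mm above the bench.
- catch_top (a point): Centre of the outer face of the catch, a steel block 28 mm (case y) by 32 mm (case z) in the middle of the lid; moves with it; axes as the case. 71 mm above the bench while the case stands. Popped out it is 12 mm proud of the lid (80 mm above the bench once the case lies on its feet), home 4 mm. It presses in along the case's +x.
- catch (a joint): Travel of the catch in metres: 0 popped out (start), 0.008 fully home at a hard stop. It slides stiffly: about 4 N moves it and it stays where it is left; a push on it while tipping the case would press it too early.
- mug: White mug, 76 mm across, 92 mm high, standing on the bench at one side of the mat; origin at the centre of its underside. To be left alone.
- mouse: Grey computer mouse, 105 x 60 x 34 mm, on the bench at one side of the mat; origin at the centre of its underside. To be left alone.
- small_case: Small blue case of the same make, 85 x 60 x 45 mm, lying on its feet on the bench at one side of the mat; origin at the centre of its underside. To be left alone.
There are look-alikes about, which are no part of the job. Leave any red or yellow look-alike of the case alone.

How it is judged:
By the outcome, as a careful person would: the job done as asked, in the order asked, and still so for the second after the job is handed in, with the robot touching nothing.
It also fails if it takes over 40 s, if anything falls off the work surface, if the arm or the gripper's body presses on something with over 40 N, if the wrist force passes 120 N, or if a joint passes its speed limit or range.

ROBOT

A 6-joint arm with a two-finger parallel gripper is mounted at the origin on the work surface. World frame = base frame: x ahead of the robot, y to its left, z up, the work surface at z = 0. Lengths are in m, angles in degrees, forces in N, time in s.
With the tool pointing down it reaches from about 0.15 to 0.775 m from the base axis. Payload 6.1 kg.
Tool frame: the origin (TCP) lies at the very end of the fingers, on their centre line; the grasp point (between the pads) lies 19 mm behind it (grip_depth is the distance from the TCP to the grasp point, in m); z points along the fingers, y is the line along which they close (so a half turn about z gives the same grasp; the last joint's range is limited). The gripper opens to 85 mm and grips with 20 to 120 N. Pads are 22 mm wide; open, the fingers measure 114 mm over their backs; the gripper's body (76 mm by 85 mm) begins 54 mm behind the grasp point. The pads swing forward as they close: fully open they stand 13 mm farther back than shut.
Start: joints at [-70.76, 7.208, -2.269, 80.523, 0, 90], TCP at [0.173, -0.496, 0.231] pointing down, gripper open.
Joint ranges: [-155.77, 155.77], [-54.66, 111.73], [-72.52, 77.12], [-102.08, 115.82], [-83.92, 84.16], [-180, 180]. Speed limits (degrees/s): [136.94, 136.94, 172.46, 180, 180, 180].

INTERFACE

Orientations are given as [roll, pitch, yaw] about the fixed x, y, z axes, in that order (R = Rz(yaw) Ry(pitch) Rx(roll)).
In Python, from cell import get_obs, capture, camera_model, job_done, find_in, masks_of, grip_depth gives the robot as it stands.
- The arm moves only by the tool servo_tool, never from a script. Its argument "motion" is text: rows parted by semicolons, each of 5 numbers parted by spaces: the closure, from -1 (fully open) to 1 (shut), then the shift along the tool's x, y, z normalised to -1 to 1, where 1 is 1 m, then the turn about the tool's z normalised to -1 to 1, where 1 is pi/4 rad. A call has 1 to 8 rows; each row is the pose to reach, as a shift and turn from the pose commanded when the call began, along the tool's axes at that moment; what a row does not reach only later rows make up. A row lasts 1/8 s, in which the tool goes at most 62.5 mm and 10.7 degrees, less where a joint would pass 70% of its speed; a pose out of reach is approached as far as the arm can. A call with a number of a shift or a turn outside -1 to 1 is refused whole. A call with a gripper value outside its range is refused whole. The fingers move at their own pace and stop on an object; "grip_force" is the grip in N (left out, the last holds). Time passes only in rows, so rows that repeat a pose let the fingers close. It gives the time, the measured TCP pose, the force, the opening and the grip force at its end, in the units of the state.
- get_obs(): the state, without advancing time (a new reading comes with each control period).
- capture(name): name is "scene" or "side" or "wrist"; returns the picture (480x640x3 uint8, red, green, blue); there is no depth.
- camera_model(name): a dict with "camera_matrix" (3x3 intrinsics, pixels), "k1" (the pictures are not rectified: a ray, as slopes to the right and down, at radius r is drawn at 1 + k1 r^2 times it, then the intrinsics apply), "R" (3x3) and "t" (3): a world point X has camera coordinates R X + t; the wrist camera has in their place "mount" (4x4, takes a point from camera to tool coordinates, whose origin is the TCP and whose axes are the flange's). Camera axes: x right, y down, z forward; pixel columns grow to the right and rows downward; lengths in m; the calibration is good to about 2 mm. A picture is of the moment at which its call begins: read the wrist's pose just before it. camera_model takes no time and is no camera call.
- job_done(): hands the job in; it is judged then, once.
Trained networks look in the newest picture that a camera, given by its name, has taken for a name from the list of things; names that differ only in an ending like _2 or _b are one class to them, and where a whole thing is asked for, a point or a joint stands for the part that bears it (a point fixed in the world has none). Each returns a list of dicts, best first, with "conf" (0 to 1); they miss things now and then, are a little off and sometimes report something else, mostly with a low value. They report only what shows in the picture. A call takes as long as a camera call. They do not tell look-alikes from the thing itself.
- find_in(camera, thing): "position" ([x, y, z] in m, in world coordinates, good to about 4 mm: the middle of the surface that is visible of it).
- masks_of(camera, thing): "pixels" (480x640 bool, what is visible of it).
The state is a dict: "time": time; "joint_positions": joint angles; "joint_velocities": joint speeds; "effort": joint torques, N m; "position": TCP position; "tcp_rot": TCP orientation; "force": force on the tool from outside, world axes, zero at the start; "torque": the same for the moment, N m; "gripper_width": opening from 0.0 (shut) to 1.0 (fully open); "grip_force": force on a finger pad.
Only numpy, scipy, OpenCV 4.12 (cv2) and the standard library are available. Lean on these libraries where they do the work, as an engineer would, in place of code of your own. Each camera call takes 0.05 s, during which the arm holds its last target. There are 200 camera calls.

## Working session

There is one attempt and no reset: what is moved stays moved. The work goes in short steps, Python scripts to look and compute and a tool call to move; the robot and the scene stay as the last step left them, time stands still between calls to the robot, and variables do not carry over. Pictures are saved under pics/ and viewed, at most 10 in all, crops included, and the job is handed in when it is done.

Besides the shell and the picture viewer there is one more tool, called after "Emit:" as name(argument=value, ...) on one line, values as JSON. servo_tool: Moves the arm, as the interface text tells. Its arguments: {"type":"object","properties":{"motion":{"type":"string"},"grip_force":{"type":"number"}},"required":["motion"]}

```bash
mkdir -p pics; cat > h.py <<'E'
import numpy as np, cv2
from cell import *
def save(cam,name):
    im=capture(cam); cv2.imwrite(f'pics/{name}.png',im[:,:,::-1]); return im
def proj(cam,X):
    m=camera_model(cam); c=(np.array(m['R'])@np.atleast_2d(X).T).T+np.array(m['t'])
    s=c[:,:2]/c[:,2:]; s=s*(1+m['k1']*(s**2).sum(1,keepdims=True))
    K=np.array(m['camera_matrix']); return s*[K[0,0],K[1,1]]+[K[0,2],K[1,2]]
def ray(cam,uv):
    m=camera_model(cam); K=np.array(m['camera_matrix']); d=(np.array(uv,float)-[K[0,2],K[1,2]])/[K[0,0],K[1,1]]
    s=d.copy()
    for _ in range(20): s=d/(1+m['k1']*(s**2).sum())
    R=np.array(m['R']); return -R.T@np.array(m['t']), R.T@np.array([*s,1])
def onz(cam,uv,z):
    o,d=ray(cam,uv); return o+d*(z-o[2])/d[2]
E
python3 - <<'E'
from h import *
ims=[save('scene','s0'),save('side','d0')]
for c in('scene','side'):
    print(c,'cam',(-np.array(camera_model(c)['R']).T@np.array(camera_model(c)['t'])).round(3))
    for t in('case','catch_top','catch','mat','mug','mouse','small_case'):
        for r in find_in(c,t)[:4]: print(c,t,round(r['conf'],2),np.round(r['position'],3),proj(c,r['position']).round()[0])
E
```

```text
scene cam [ 0.824 -0.329  0.74 ]
scene case 0.78 [ 0.564 -0.012  0.138] [348. 250.]
scene case 0.74 [0.322 0.324 0.104] [367. 106.]
scene case 0.59 [ 0.467 -0.349  0.131] [138. 359.]
scene mat 0.96 [ 0.594 -0.034  0.004] [350. 307.]
scene mouse 0.83 [0.61  0.316 0.028] [468. 197.]
scene small_case 0.72 [ 0.66  -0.273  0.049] [277. 429.]
side cam [0.013 0.621 0.987]
side case 0.64 [0.287 0.381 0.136] [282. 392.]
side case 0.6 [ 0.438 -0.328  0.094] [413. 172.]
side catch_top 0.66 [ 0.424 -0.32   0.07 ] [414. 183.]
side catch 0.67 [0.266 0.349 0.08 ] [303. 398.]
side catch 0.63 [0.514 0.003 0.084] [316. 232.]
side catch 0.54 [ 0.431 -0.316  0.07 ] [411. 182.]
side mat 0.6 [0.515 0.076 0.004] [297. 269.]
side mat 0.48 [0.468 0.318 0.052] [241. 336.]
side mug 0.64 [0.468 0.318 0.05 ] [241. 336.]
side mouse 0.57 [0.592 0.336 0.03 ] [198. 316.]
side mouse 0.31 [0.52  0.073 0.006] [297. 267.]
side small_case 0.89 [ 0.639 -0.254  0.046] [338. 169.]
```

View pics/s0.png

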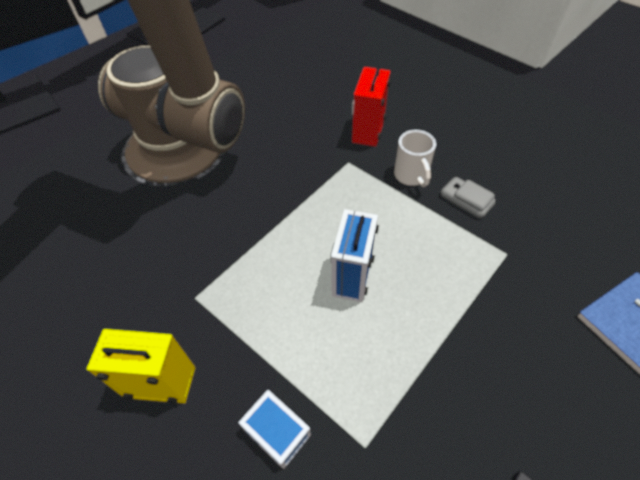

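View pics/d0.png

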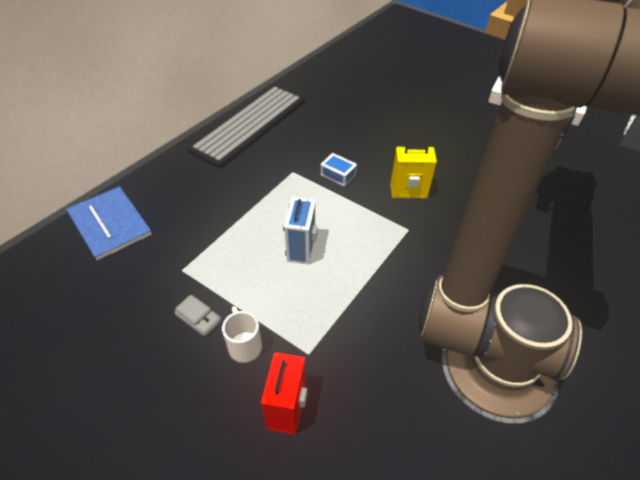

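The scene picture shows three standing cases: blue on the mat at (355,255), red at (370,105) and yellow at (143,365). A small blue one lies at (275,428). The blue one standing on the mat fits the description. I'll check it in an enlarged crop.

```bash
python3 - <<'E'
import cv2,numpy as np
a=cv2.imread('pics/s0.png')[200:310,315:395]; b=cv2.imread('pics/d0.png')[190:272,275:335]
a=cv2.resize(a,None,fx=5,fy=5,interpolation=2);b=cv2.resize(b,(400,547),interpolation=2)
b=np.vstack([b,np.zeros((3,400,3),np.uint8)])
cv2.imwrite('pics/crop.png',np.hstack([a,b]))
E
```

```text
(no output)
```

View pics/crop.png

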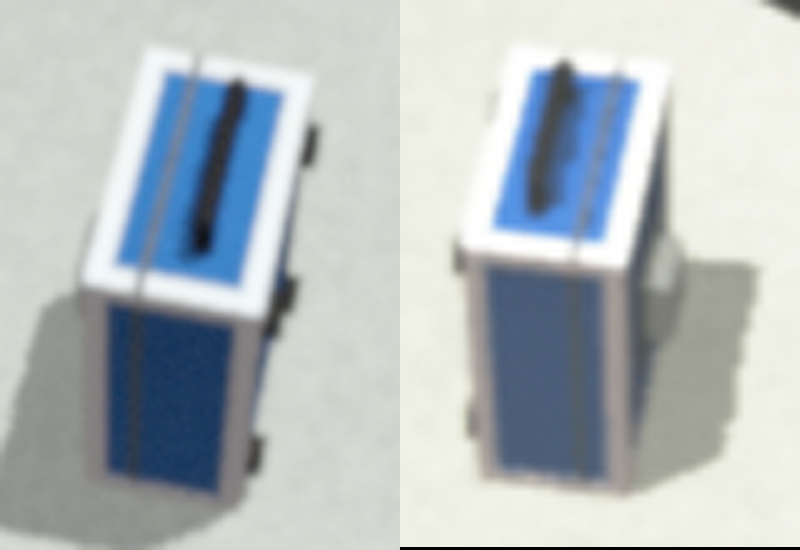

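The crop confirms it. The feet face right in the scene view and the steel catch shows at side pixel (314,235), on the robot's side. So this is the blue case, due to fall away from the robot. Next I work out its pose.

```bash
python3 - <<'E'
from h import *
S=np.array([(150,47),(313,78),(262,318),(83,285)])/5+[315,200]
D=np.array([(63,248),(110,48),(272,65),(228,268)])*np.array([.15,.15])+[275,190]
for c,P in(('scene',S),('side',D)):
    X=np.array([onz(c,p,.139) for p in P]); print(c,X[:,:2].round(4).tolist(),X.mean(0).round(4))
print(get_obs()['tcp_rot'],get_obs()['position'],get_obs()['gripper_width'],grip_depth)
for r in find_in('side','mat')[:1]+find_in('scene','mat')[:1]:print(r)
for p in [(348,164),(506,255),(366,446),(197,297)]: print(onz('scene',p,.004).round(3))
E
```

```text
scene [[0.5033, 0.0479], [0.5538, 0.0757], [0.6044, -0.0111], [0.5539, -0.0408]] [0.5539 0.0179 0.139 ]
side [[0.5505, 0.0757], [0.6034, -0.011], [0.5506, -0.0422], [0.499, 0.0461]] [0.5509 0.0172 0.139 ]
[-1.79999464e+02 -1.37647602e-03  1.92371196e+01] [ 0.17299037 -0.49565148  0.23130808] 1.0006372089251194 0.0187
{'position': [0.5152, 0.0764, 0.004], 'conf': 0.6}
{'position': [0.5939, -0.0338, 0.0044], 'conf': 0.96}
[0.346 0.238 0.004]
[0.741 0.261 0.004]
[ 0.766 -0.192  0.004]
[ 0.37  -0.213  0.004]
```

Emit:
servo_tool(motion="1 0.0475 -0.036 0 -0.03; 1 0.095 -0.0725 0 -0.06; 1 0.1425 -0.109 0 -0.09; 1 0.19 -0.145 0 -0.12; 1 0.2375 -0.181 0 -0.15; 1 0.285 -0.2175 0 -0.18; 1 0.3325 -0.254 0 -0.21; 1 0.38 -0.29 0 -0.24")

```text
time: 1.9
position: [0.4371, -0.0948, 0.2316]
tcp_rot: [180.0, -0.0, 30.1]
force: [1.1, -1.2, 0.1]
gripper_width: -0.0
grip_force: 0.0
```

Emit:
servo_tool(motion="1 0.039 -0.0205 0 0; 1 0.078 -0.041 0 0; 1 0.078 -0.041 0.04 0; 1 0.078 -0.041 0.08 0; 1 0.078 -0.041 0.104 0; 1 0.078 -0.041 0.104 0")

```text
time: 2.65
position: [0.4818, -0.022, 0.1256]
tcp_rot: [-179.9, 0.2, 30.0]
force: [-1.1, -0.8, 0.3]
gripper_width: 0.005
grip_force: 0.0
```

```bash
python3 - <<'E'
from h import *
import cv2
a=save('scene','s1'); b=save('side','d1'); w=save('wrist','w1')
p=get_obs()['position'];print(p,get_obs()['tcp_rot'])
o=np.hstack([cv2.resize(a[170:320,270:400],(400,460),interpolation=2),cv2.resize(b[170:290,240:344],(400,460),interpolation=2)])
cv2.imwrite('pics/c1.png',o[:,:,::-1])
E
```

```text
[ 0.48398733 -0.02217386  0.12866022] [ 1.79942846e+02 -9.38060461e-02  3.00365863e+01]
```

View pics/c1.png

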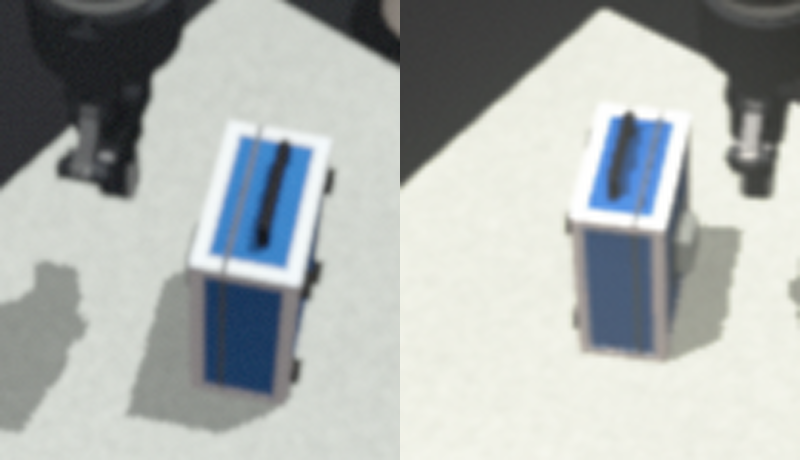

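The shut fingertips are level with the lid's middle, about 40 mm off it and above the catch, so I push slowly along tool +x.

Emit:
servo_tool(motion="1 0.015 0 0 0; 1 0.028 0 0 0; 1 0.034 0 0 0; 1 0.038 0 0 0; 1 0.042 0 0 0; 1 0.046 0 0 0; 1 0.05 0 0 0; 1 0.054 0 0 0")

```text
time: 3.8
position: [0.5301, 0.005, 0.1274]
tcp_rot: [180.0, -0.0, 30.0]
force: [-0.3, -0.3, 1.3]
gripper_width: 0.004
grip_force: 0.8
```

```bash
python3 - <<'E'
from h import *
import cv2
a=save('scene','s2'); b=save('side','d2')
print(get_obs()['force'])
o=np.hstack([cv2.resize(a[170:320,270:400],(400,460),interpolation=2),cv2.resize(b[170:290,240:344],(400,460),interpolation=2)])
cv2.imwrite('pics/c2.png',o[:,:,::-1])
E
```

```text
[-1.89565838 -1.2909804   0.20299715]
```

View pics/c2.png

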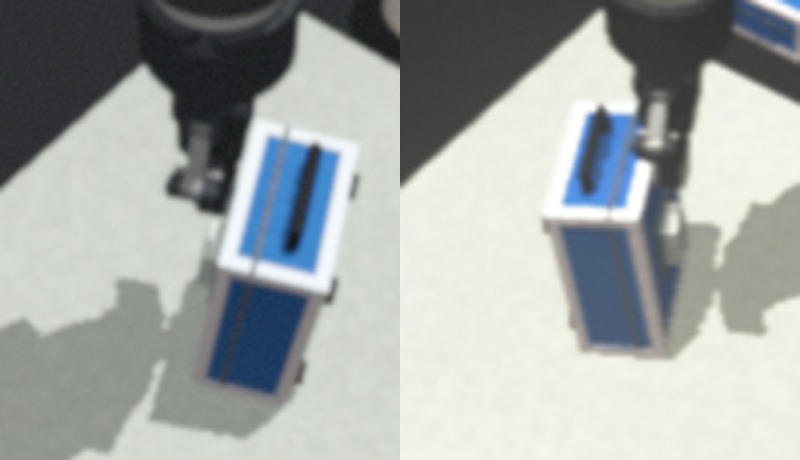

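It is tipping cleanly with the finger above the catch. I'll go on.

Emit:
servo_tool(motion="1 0.005 0 0 0; 1 0.01 0 0 0; 1 0.015 0 0 0; 1 0.02 0 0 0; 1 0.024 0 0 0; 1 0.028 0 0 0; 1 0.032 0 0 0; 1 0.035 0 0 0")

```text
time: 4.9
position: [0.5605, 0.0226, 0.1272]
tcp_rot: [-180.0, -0.0, 30.0]
force: [0.6, 0.1, -0.1]
gripper_width: 0.001
grip_force: 0.0
```

Emit:
servo_tool(motion="1 0.003 0 0 0; 1 0.005 0 0 0; 1 0.005 0 0 0; 1 0.005 0 0 0")

```text
time: 5.4
position: [0.5645, 0.0249, 0.1273]
tcp_rot: [-180.0, 0.0, 30.0]
force: [0.1, 0.3, -0.0]
gripper_width: 0.003
grip_force: 0.0
```

```bash
python3 - <<'E'
from h import *
import cv2
a=save('scene','s3'); b=save('side','d3')
print(get_obs()['position'],get_obs()['force'])
o=np.hstack([cv2.resize(a[170:320,270:400],(400,460),interpolation=2),cv2.resize(b[150:290,220:342],(400,460),interpolation=2)])
cv2.imwrite('pics/c3.png',o[:,:,::-1])
for c in('scene','side'):
  for t in('catch_top','case'):
    for r in find_in(c,t)[:3]: print(c,t,round(r['conf'],2),np.round(r['position'],3))
E
```

```text
[0.56449562 0.0248986  0.12730675] [0.23302766 0.15808012 0.24018641]
scene catch_top 0.51 [0.639 0.067 0.084]
scene case 0.85 [ 0.467 -0.352  0.134]
side catch_top 0.64 [0.638 0.072 0.08 ]
side catch_top 0.57 [0.271 0.35  0.082]
side catch_top 0.5 [ 0.64  -0.258  0.044]
side case 0.79 [0.289 0.379 0.133]
side case 0.78 [ 0.438 -0.332  0.094]
side case 0.76 [0.628 0.086 0.07 ]
```

View pics/c3.png

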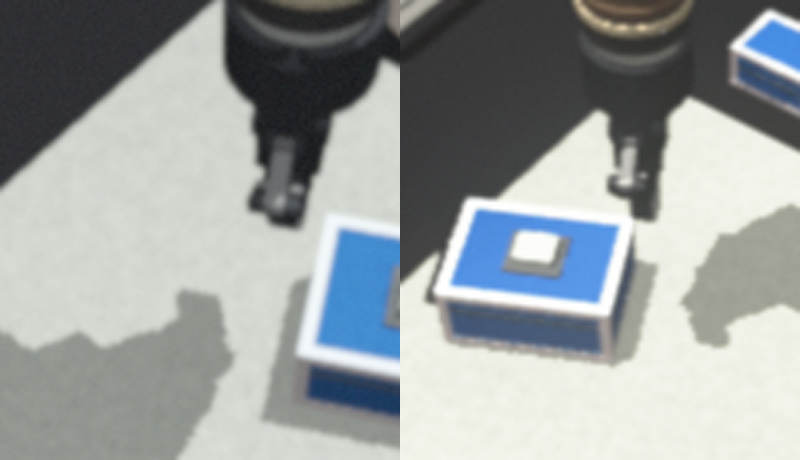

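The case now lies flat, lid up, with the catch still out. The catch top is at about (0.638, 0.069, 0.080), side pixel (262,225). I move over it and down close to it.

Emit:
servo_tool(motion="1 0.043 0 0 0; 1 0.086 -0.001 0 0; 1 0.086 -0.001 0.02 0; 1 0.086 -0.001 0.035 0; 1 0.086 -0.001 0.038 0; 1 0.086 -0.001 0.038 0; 1 0.086 -0.001 0.038 0")

```text
time: 6.58
position: [0.6388, 0.0687, 0.0903]
tcp_rot: [180.0, -0.1, 30.0]
force: [-1.3, -0.3, 0.3]
gripper_width: -0.0
grip_force: 0.0
```

```bash
python3 - <<'E'
from h import *
import cv2
a=save('scene','s4'); b=save('side','d4')
print(get_obs()['position'],get_obs()['force'])
o=np.hstack([cv2.resize(a[170:320,310:440],(400,460),interpolation=2),cv2.resize(b[150:290,220:342],(400,460),interpolation=2)])
cv2.imwrite('pics/c4.png',o[:,:,::-1])
E
```

```text
[0.6388391  0.06877965 0.09019905] [-0.29283588 -0.45056372 -0.37390279]
```

View pics/c4.png

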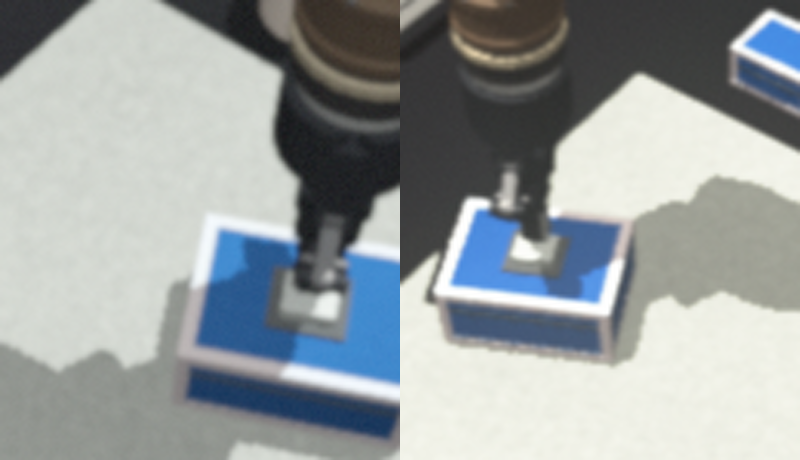

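The fingertips stand over the catch. I press down in small steps.

Emit:
servo_tool(motion="1 0 0 0.006 0; 1 0 0 0.009 0; 1 0 0 0.011 0; 1 0 0 0.013 0; 1 0 0 0.015 0; 1 0 0 0.016 0; 1 0 0 0.017 0; 1 0 0 0.017 0")

```text
time: 7.68
position: [0.6385, 0.0689, 0.0721]
tcp_rot: [-180.0, 0.0, 30.0]
force: [-1.4, -1.0, 0.9]
gripper_width: -0.0
grip_force: 1.1
```

Emit:
servo_tool(motion="1 0 0 0.001 0; 1 0 0 0.001 0")

```text
time: 7.92
position: [0.6386, 0.0689, 0.072]
tcp_rot: [180.0, -0.0, 30.0]
force: [-3.3, -1.1, 7.8]
gripper_width: 0.001
grip_force: 3.7
```

Emit:
servo_tool(motion="1 0 0 0.001 0; 1 0 0 0.001 0; 1 0 0 0.001 0")

```text
time: 8.3
position: [0.6386, 0.0689, 0.072]
tcp_rot: [180.0, -0.1, 30.0]
force: [-6.3, -0.9, 12.0]
gripper_width: -0.002
grip_force: 6.2
```

The tip has stalled at z = 0.072 while the force rises well past the sliding force, so this is the hard stop. I lift straight off.

Emit:
servo_tool(motion="1 0 0 -0.01 0; 1 0 0 -0.04 0; 1 0 0 -0.09 0; 1 -0.06 0 -0.12 0; 1 -0.12 0 -0.12 0; 1 -0.12 0 -0.12 0; 1 -0.12 0 -0.12 0")

```text
time: 9.18
position: [0.5353, 0.0088, 0.1907]
tcp_rot: [180.0, -0.1, 30.0]
force: [0.1, 1.0, -0.5]
gripper_width: 0.001
grip_force: 0.0
```

```bash
python3 - <<'E'
from h import *
import cv2
a=save('scene','s5'); b=save('side','d5')
print(get_obs()['position'])
o=np.hstack([cv2.resize(a[170:320,310:440],(400,460),interpolation=2),cv2.resize(b[150:290,220:342],(400,460),interpolation=2)])
cv2.imwrite('pics/c5.png',o[:,:,::-1])
for c in('side','scene'):
  for r in find_in(c,'catch_top')[:3]: print(c,round(r['conf'],2),np.round(r['position'],3))
E
```

```text
[0.53584944 0.00921357 0.19017533]
side 0.6 [0.268 0.349 0.082]
scene 0.5 [0.64  0.069 0.075]
```

View pics/c5.png

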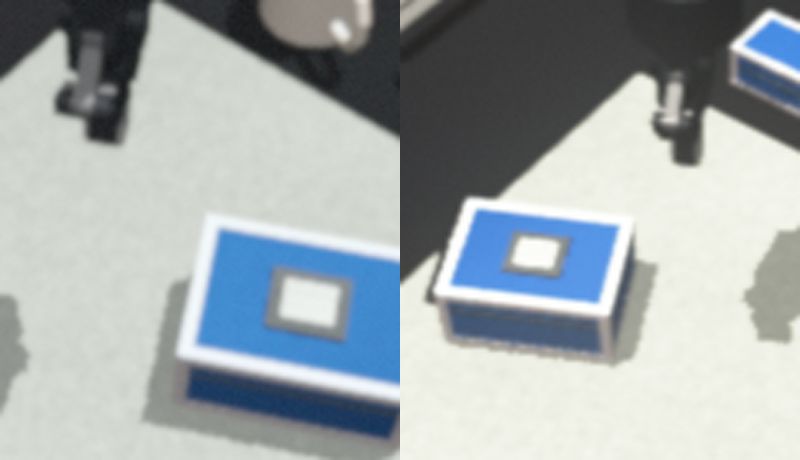

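The catch sits low and even in its frame, the case lies flat and the arm is clear.

```bash
python3 -c "from cell import job_done; print(job_done())"
```

```text
the job is handed in; nothing more can be done
None
```

The blue case now lies on its feet on the mat, lid up, with the catch pressed to its stop. The job was handed in at about 9 s with the arm clear and nothing else touched.

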